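Third hand for a factory front

TASK

One of the two model buildings, red or white, stands on the green mat: take the front wall of its colour from the rack and hold it upright against that building's open front, window side out, ends and top even with the building's walls. Press it straight in, with the wall alone touching the building, until the cradle's pointer is in the middle of the green (never as far as the red), keep it steady there for three seconds while I set the screws, and finish still holding and pressing. Leave the other wall, the other building and everything else on the table as they are.

Things in the scene. Friction and masses are not known exactly. Their poses are not given: they have to be found in the camera images.
- mat: green cutting mat, 300 x 190 x 3 mm, fixed; origin at the centre of its underside. The building to work on is the one whose cradle stands on it (cradle origin within 30 mm of the mat's origin, same yaw); the other cradle stands about 300 mm to the right, off the mat.
- stand_red: black spring cradle fixed to the table, carrying the red building shell. Origin: on the table under the middle of the shell at rest; the shell is open to -x, towards the robot. The base (x -25 to 105 mm, 20 mm high) starts 30 mm behind the shell's front, so nothing is under the front: the wall is held there in the air.
- stand_white: black spring cradle fixed to the table, carrying the white building shell. Origin: on the table under the middle of the shell at rest; the shell is open to -x, towards the robot. The base (x -25 to 105 mm, 20 mm high) starts 30 mm behind the shell's front, so nothing is under the front: the wall is held there in the air.
- front_red (a point): middle of the lower edge of the red shell's open front, at rest: at x = -55 mm, z = 26 mm of its cradle; fixed, it does not move with the shell. The shell is 110 mm wide and deep, 26 to 106 mm above the table, roofless and empty: side and back walls 10 mm thick, floor slab 8 mm, 90 mm wide inside. The wall's inner face goes on the front edges.
- front_white (a point): middle of the lower edge of the white shell's open front, at rest: at x = -55 mm, z = 26 mm of its cradle; fixed, it does not move with the shell. The shell is 110 mm wide and deep, 26 to 106 mm above the table, roofless and empty: side and back walls 10 mm thick, floor slab 8 mm, 90 mm wide inside. The wall's inner face goes on the front edges.
- shell_red (a joint): how far the red shell is pushed back along its cradle's +x (m): 0 at rest, end stop 0.030; spring 600 N/m, no preload. On the cradle's +y side a black pointer on the shell moves over a strip, coloured from -x to +x white, green, white, red: on green from 0.008 to 0.018 (5 to 11 N), on red from 0.026.
- shell_white (a joint): how far the white shell is pushed back along its cradle's +x (m): 0 at rest, end stop 0.030; spring 600 N/m, no preload. On the cradle's +y side a black pointer on the shell moves over a strip, coloured from -x to +x white, green, white, red: on green from 0.008 to 0.018 (5 to 11 N), on red from 0.026.
- wall_red: loose brick-red front wall: panel 10 mm thick (x), 110 mm wide (y), 80 mm high (z), 84-170 g. Origin: centre of its underside. Its outer face, to -x, has six dark windows; the inner face, to +x, is plain. At the start it stands upright in a rack slot, underside 10 mm and top edge 90 mm above the table.
- wall_white: loose white front wall: panel 10 mm thick (x), 110 mm wide (y), 80 mm high (z), 84-170 g. Origin: centre of its underside. Its outer face, to -x, has six dark windows; the inner face, to +x, is plain. At the start it stands upright in a rack slot, underside 10 mm and top edge 90 mm above the table.
- rack: wooden rack, 150 mm (x) by 120 mm (y), fixed; origin at the centre of its underside. Two slots along its y, at x = -42 and +42 mm, 14 mm wide, floor 10 mm and rails 24 mm above the table; one wall stands in each, window side towards the rack's -x. Which colour is in which slot varies.
- boxcar: brown model boxcar, 150 x 34 x 45 mm, loose bystander; origin at the centre of its underside, x along its length
- glue: white glue bottle with orange cap, 36 mm across, 110 mm high, loose bystander; origin at the centre of its underside
- paint_jar: green paint jar with white cap, 38 mm across, 45 mm high, loose bystander; origin at the centre of its underside
- screwdriver: screwdriver lying on the table, about 200 mm long, loose bystander; x along its length
- brush_mug: blue mug, 80 mm across, 90 mm high, loose bystander; origin at the centre of its underside

How it is judged:
On the way, in this order (a step that is already met when the one before it is completed fails the run):
1. the wall of the right colour is lifted out of the rack (underside over 30 mm above the table) (((horizontal distance between stand_red and mat below 0.06 m and height (world z) of wall_red above 0.03 m) or (horizontal distance between stand_white and mat below 0.06 m and height (world z) of wall_white above 0.03 m))), for 0.1 s.
2. that wall is pressed on the building on the mat with the pointer in the green for 2.5 s (((horizontal distance between stand_red and mat below 0.06 m and value of joint shell_red between 0.008 and 0.018 m and contact force between wall_red and stand_red between 3 and 16 N and contact force between the fingers and wall_red above 2 N and contact force between the fingers and stand_red below 1 N and velocity of joint shell_red below 0.01 m/s and y of wall_red in the frame of stand_red between -0.006 and 0.006 m and z of wall_red in the frame of stand_red between 0.019 and 0.033 m and x of stand_red in the frame of wall_red above 0.02 m and angle between the x axis of wall_red and the x axis of stand_red, either way round below 0.07 rad and angle between the z axis of wall_red and the z axis of stand_red, either way round below 0.07 rad and linear speed of wall_red below 0.02 m/s) or (horizontal distance between stand_white and mat below 0.06 m and value of joint shell_white between 0.008 and 0.018 m and contact force between wall_white and stand_white between 3 and 16 N and contact force between the fingers and wall_white above 2 N and contact force between the fingers and stand_white below 1 N and velocity of joint shell_white below 0.01 m/s and y of wall_white in the frame of stand_white between -0.006 and 0.006 m and z of wall_white in the frame of stand_white between 0.019 and 0.033 m and x of stand_white in the frame of wall_white above 0.02 m and angle between the x axis of wall_white and the x axis of stand_white, either way round below 0.07 rad and angle between the z axis of wall_white and the z axis of stand_white, either way round below 0.07 rad and linear speed of wall_white below 0.02 m/s))), for 2.5 s.
At the end, for the whole second after the job is handed in: Matching wall in the fingers (over 2 N), pressed on the building on the mat (3 to 16 N), shell pushed back 8 to 18 mm (green), windows out, even with the building within 6 mm sideways and 7 mm in height, within 4 degrees of square and upright, steady, no finger pushing the building (((horizontal distance between stand_red and mat below 0.06 m and value of joint shell_red between 0.008 and 0.018 m and contact force between wall_red and stand_red between 3 and 16 N and contact force between the fingers and wall_red above 2 N and contact force between the fingers and stand_red below 1 N and velocity of joint shell_red below 0.01 m/s and y of wall_red in the frame of stand_red between -0.006 and 0.006 m and z of wall_red in the frame of stand_red between 0.019 and 0.033 m and x of stand_red in the frame of wall_red above 0.02 m and angle between the x axis of wall_red and the x axis of stand_red, either way round below 0.07 rad and angle between the z axis of wall_red and the z axis of stand_red, either way round below 0.07 rad and linear speed of wall_red below 0.02 m/s) or (horizontal distance between stand_white and mat below 0.06 m and value of joint shell_white between 0.008 and 0.018 m and contact force between wall_white and stand_white between 3 and 16 N and contact force between the fingers and wall_white above 2 N and contact force between the fingers and stand_white below 1 N and velocity of joint shell_white below 0.01 m/s and y of wall_white in the frame of stand_white between -0.006 and 0.006 m and z of wall_white in the frame of stand_white between 0.019 and 0.033 m and x of stand_white in the frame of wall_white above 0.02 m and angle between the x axis of wall_white and the x axis of stand_white, either way round below 0.07 rad and angle between the z axis of wall_white and the z axis of stand_white, either way round below 0.07 rad and linear speed of wall_white below 0.02 m/s))); the arm keeps its last pose, push and grip.
It fails at once if a pointer reaches the red (shell pushed back 26 mm) (value of joint any of shell_red, shell_white above 0.026 m).
It fails at once if the other wall is moved over 30 mm or the other building pushed over 6 mm ((horizontal distance between stand_red and mat below 0.06 m and (distance of wall_white from where it was at the start of the episode above 0.03 m or value of joint shell_white above 0.006 m)) or (horizontal distance between stand_white and mat below 0.06 m and (distance of wall_red from where it was at the start of the episode above 0.03 m or value of joint shell_red above 0.006 m))).
It fails at once if a bystander is moved over 30 mm (distance of any of boxcar, glue, paint_jar, screwdriver, brush_mug from where it was at the start of the episode above 0.03 m).
It also fails if it takes over 43 s, if anything falls off the work surface, if the arm or the gripper's body presses on something with over 40 N, if the wrist force passes 120 N, or if a joint passes its speed limit or range.

ROBOT

A 6-joint arm with a two-finger parallel gripper is mounted at the origin on the work surface. World frame = base frame: x ahead of the robot, y to its left, z up, the work surface at z = 0. Lengths are in m, angles in rad, forces in N, time in s.
With the tool pointing down it reaches from about 0.25 to 0.725 m from the base axis. Payload 4 kg.
Tool frame: the origin (TCP) lies midway between the tips of the shut fingers; the grasp point (between the pads) lies 19 mm behind it (bot.grip_depth is the distance from the TCP to the grasp point, in m); z points along the fingers, y is the line along which they close (so a half turn about z gives the same grasp; the last joint's range is limited). The gripper opens to 85 mm and grips with 20 to 120 N. Pads are 22 mm wide; open, the fingers measure 114 mm over their backs; the gripper's body (76 mm by 85 mm) begins 54 mm behind the grasp point. The pads swing forward as they close: fully open they stand 13 mm farther back than shut.
Start: joints at [-1.166, 0.241, 0.005, 1.335, 0, 1.571], TCP at [0.197, -0.46, 0.231] pointing down, gripper open.
Joint ranges: [-2.72, 2.72], [-1.05, 1.87], [-1.09, 1.28], [-1.99, 2.15], [-1.42, 1.44], [-3.14, 3.14]. Speed limits (rad/s): [2.79, 2.79, 3.14, 3.14, 3.14, 3.14].

INTERFACE

Orientations are given as a unit quaternion [x, y, z, w].
In Python, from workcell import bot gives the robot as it stands.
- The arm moves only by the shell command python3 -m creep 'ROWS'. ROWS is JSON, one flat list of numbers, 5 for each row, row after row: the shift along the world's x, y, z in m, then the turn about the world's z in rad, then the finger opening in m, from 0 to 0.0854. In form: [x, y, z, twist, claw, x, y, z, twist, claw, ...]. A call has 1 to 10 rows; each row is the pose to reach, as a shift and turn from the pose commanded when the call began; what a row does not reach only later rows make up. A row lasts 1/12 s, in which the tool goes at most 41.7 mm and 7.16 degrees, less where a joint would pass 70% of its speed; a pose out of reach is approached as far as the arm can. A call with a gripper value outside its range is refused whole. The fingers move at their own pace and stop on an object; the grip force is fixed at half the most. Time passes only in rows, so rows that repeat a pose let the fingers close. It gives the time, the measured TCP pose, the force, the opening and the grip force at its end, in the units of the state.
- bot.get_obs(): the state, without advancing time (a new reading comes with each control period).
- bot.camera(name): name is "side" or "top" or "wrist"; returns a dict with "pixels" (400x640x3 uint8, red, green, blue), "camera_matrix" (3x3 intrinsics, pixels), "extrinsics" (4x4, takes a point from world to camera coordinates); the wrist camera has in their place "T_tool_cam" (4x4, takes a point from camera to tool coordinates, whose origin is the TCP and whose axes are the flange's). Camera axes: x right, y down, z forward; pixel columns grow to the right and rows downward; lengths in m; the calibration is good to about 2 mm. A picture is of the moment at which its call begins: read the wrist's pose just before it. There is no depth.
- bot.job_done(): hands the job in; it is judged then, once.
Trained networks look in the newest picture that a camera, given by its name, has taken for a name from the list of things; names that differ only in an ending like _2 or _b are one class to them, and where a whole thing is asked for, a point or a joint stands for the part that bears it (a point fixed in the world has none). Each returns a list of dicts, best first, with "score" (0 to 1); they miss things now and then, are a little off and sometimes report something else, mostly with a low value. They report only what shows in the picture. A call takes as long as a camera call.
- bot.look_for(camera, thing): "centre" ([column, row] as shares, 0 to 1, of the picture: columns of its width, rows of its height, amid what is visible of it).
- bot.place_of(camera, thing): "centre" ([column, row] as shares, 0 to 1, of the picture: columns of its width, rows of its height: a listed point, or the origin of a listed thing).
The state is a dict: "clock": time; "joint_pos": joint angles; "joint_vel": joint speeds; "tau": joint torques, N m; "eef_pos": TCP position; "tool_rot": TCP orientation; "ft_force": force on the tool from outside, world axes, zero at the start; "ft_torque": the same for the moment, N m; "grip_width": finger opening in m; "grasp_force": force on a finger pad.
Only numpy, scipy, OpenCV 4.12 (cv2) and the standard library are available. Lean on these libraries where they do the work, as an engineer would, in place of code of your own. Each camera call takes 0.05 s, during which the arm holds its last target. There are 200 camera calls.

## Working session

There is one attempt and no reset: what is moved stays moved. The work goes in short steps, Python scripts to look and compute and a shell command to move; the robot and the scene stay as the last step left them, time stands still between calls to the robot, and variables do not carry over. Pictures are saved under pics/ and viewed, at most 10 in all, crops included, and the job is handed in when it is done.

```bash
mkdir -p pics; cat > h.py <<'E'
import numpy as np, cv2
from workcell import bot
def shot(cam,fn=None):
    o=bot.get_obs(); c=bot.camera(cam)
    if fn: cv2.imwrite('pics/'+fn,c['pixels'][:,:,::-1])
    K=np.array(c['camera_matrix'])
    if 'extrinsics' in c: E=np.array(c['extrinsics'])
    else:
        from scipy.spatial.transform import Rotation as R
        T=np.eye(4);T[:3,:3]=R.from_quat(o['tool_rot']).as_matrix();T[:3,3]=o['eef_pos']
        E=np.linalg.inv(T@np.array(c['T_tool_cam']))
    return K,E,c['pixels']
def back(K,E,uv,z):
    d=E[:3,:3].T@np.linalg.inv(K)@np.array([uv[0],uv[1],1.]); o=-E[:3,:3].T@E[:3,3]
    return o+d*(z-o[2])/d[2]
def proj(K,E,p):
    q=K@(E[:3,:3]@np.array(p)+E[:3,3]); return q[:2]/q[2]
E
python3 - <<'E'
from h import *
for cam in ('top','side'):
    K,E,p=shot(cam,cam+'0.png')
    print(cam,'cam pos',(-E[:3,:3].T@E[:3,3]).round(3))
    for t,z in dict(mat=0,stand_red=0,stand_white=0,front_red=.026,front_white=.026,wall_red=.01,wall_white=.01,rack=0,boxcar=0,glue=0,paint_jar=0,screwdriver=0,brush_mug=0).items():
        r=bot.place_of(cam,t)[:2]
        print(t,[(round(d['score'],2),(np.array(d['centre'])*[640,400]).round(),back(K,E,np.array(d['centre'])*[640,400],z).round(3)[:2]) for d in r])
o=bot.get_obs();print(o)
E
```

```text
top cam pos [0.349 0.016 1.539]
mat []
stand_red [(0.96, array([451., 176.]), array([ 0.587, -0.412])), (0.17, array([223., 206.]), array([0.505, 0.328]))]
stand_white [(0.73, array([357., 189.]), array([ 0.55 , -0.106]))]
front_red []
front_white [(0.86, array([361., 212.]), array([ 0.475, -0.114])), (0.59, array([448., 177.]), array([ 0.577, -0.396]))]
wall_red [(0.66, array([230., 230.]), array([0.428, 0.306]))]
wall_white [(0.6, array([225., 205.]), array([0.509, 0.322])), (0.5, array([233., 230.]), array([0.427, 0.295]))]
rack [(0.91, array([232., 216.]), array([0.474, 0.298]))]
boxcar [(0.78, array([411., 262.]), array([ 0.313, -0.269]))]
glue []
paint_jar [(0.72, array([222., 152.]), array([0.684, 0.331])), (0.67, array([261., 135.]), array([0.738, 0.202]))]
screwdriver [(0.71, array([476., 248.]), array([ 0.352, -0.478])), (0.27, array([261., 134.]), array([0.741, 0.201]))]
brush_mug [(0.81, array([160., 204.]), array([0.518, 0.535])), (0.28, array([451., 175.]), array([ 0.589, -0.411]))]
side cam pos [0.245 1.153 0.964]
mat [(0.7, array([316., 179.]), array([ 0.559, -0.131])
[... 979 characters left out ...]
'clock': 1.4, 'joint_pos': array([-1.16601471e+00,  2.40627396e-01,  5.01355583e-03,  1.33519319e+00,
       -3.36202724e-06,  1.57079981e+00]), 'joint_vel': array([ 0.00010858,  0.00023803, -0.00181955, -0.00101082,  0.00021872,
       -0.0011979 ]), 'tau': array([ 8.21905523e-04, -3.72209001e+01,  2.52684796e+01,  1.30216195e-03,
        2.69261511e-05,  1.07308328e-06]), 'eef_pos': array([ 0.19691146, -0.45960251,  0.23129795]), 'tool_rot': array([ 9.79589148e-01,  2.01010203e-01, -2.72208248e-06, -4.90268736e-06]), 'ft_force': array([ 0.21411985,  0.12682605, -0.77043528]), 'ft_torque': array([ 0.00822467, -0.05528399, -0.00990652]), 'grasp_force': 0.0, 'grip_width': 0.08509058522092383}
```

```bash
python3 - <<'E'
import cv2
a=cv2.imread('pics/top0.png');cv2.imwrite('pics/topc.png',cv2.resize(a[100:300,130:530],None,fx=2,fy=2,interpolation=cv2.INTER_CUBIC))
E
```

```text
(no output)
```

View pics/topc.png

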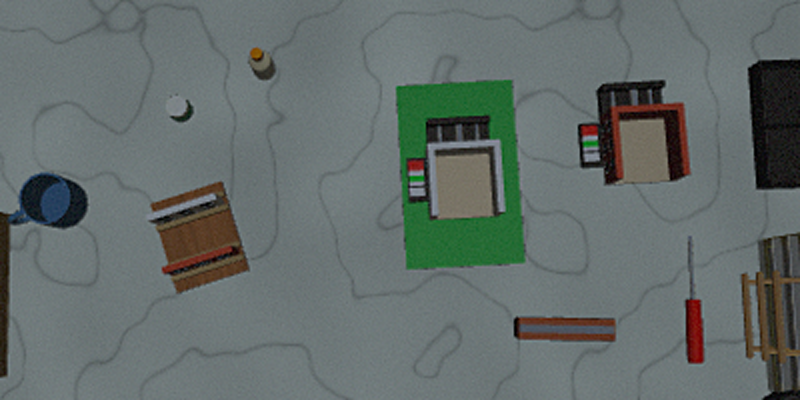

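View pics/side0.png

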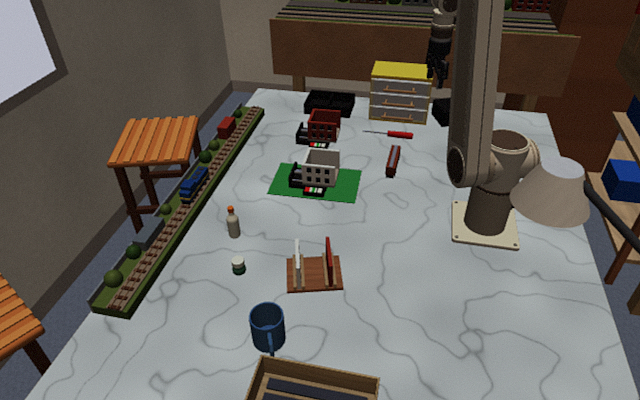

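The top picture (crop, 2x) shows the white building on the green mat at about (465,180) and the red one off to the right at (645,145). The rack is at (198,237), turned by about 0.3 rad, with the white wall in its far slot (183,207) and the red wall in the near one. The side picture agrees.

```bash
python3 - <<'E'
from h import *
K,E,p=shot('top'); print(K)
g=p.astype(int); m=((g[...,1]>g[...,0]+50)&(g[...,1]>g[...,2]+50)).astype(np.uint8)
c=max(cv2.findContours(m,0,2)[0],key=cv2.contourArea)
b=cv2.boxPoints(cv2.minAreaRect(c)); w=np.array([back(K,E,u,.003)[:2] for u in b]);print('mat',w.round(3),w.mean(0).round(3))
e=[w[1]-w[0],w[2]-w[1]];print([np.linalg.norm(x).round(3) for x in e],[np.arctan2(x[1],x[0]).round(3) for x in e])
# rack edges from crop px
for n,z,a,bb in (('white wall top',.09,(150,218),(215,196)),('red top',.09,(165,270),(238,250))):
    A=[back(K,E,(130+u[0]/2,100+u[1]/2),z)[:2] for u in (a,bb)]; print(n,np.round(A,3),np.mean(A,0).round(3),np.arctan2(*(A[0]-A[1])[::-1]).round(3))
c=bot.camera('wrist');print(np.array(c['T_tool_cam']).round(3),c['camera_matrix'])
o=bot.get_obs();print(o['clock'])
E
```

```text
[[479.24327607   0.         313.29701462]
 [  0.         479.24327607 197.34286052]
 [  0.           0.           1.        ]]
mat [[ 0.705 -0.016]
 [ 0.711 -0.206]
 [ 0.414 -0.211]
 [ 0.407 -0.025]] [ 0.559 -0.115]
[np.float64(0.191), np.float64(0.297)] [np.float64(-1.538), np.float64(-3.125)]
white wall top [[0.49  0.365]
 [0.521 0.266]] [0.505 0.316] 1.875
red top [[0.41  0.342]
 [0.437 0.231]] [0.424 0.287] 1.814
[[-0.    -0.958 -0.286  0.073]
 [ 1.    -0.001  0.     0.001]
 [-0.    -0.286  0.958 -0.141]
 [ 0.     0.     0.     1.   ]] [[348.60688894   0.         317.30605222]
 [  0.         348.60688894 205.74037591]
 [  0.           0.           1.        ]]
1.5
```

```bash
python3 -m creep '[0.12,0.2,0.1,0.6,0.085, 0.24,0.4,0.1,1.2,0.085, 0.24,0.4,0.1,1.2,0.085, 0.24,0.4,0.1,1.2,0.085, 0.24,0.4,0.1,1.2,0.085, 0.24,0.4,0.1,1.2,0.085, 0.24,0.4,0.1,1.2,0.085, 0.24,0.4,0.1,1.2,0.085, 0.24,0.4,0.1,1.2,0.085, 0.24,0.4,0.1,1.2,0.085]'
python3 -m creep '[0.02,0,0,0,0.085, 0.02,0,0,0,0.085, 0.02,0,0,0,0.085]'
python3 - <<'E'
from h import *
from scipy.spatial.transform import Rotation as R
K,E,p=shot('wrist','w1.png'); o=bot.get_obs(); r=R.from_quat(o['tool_rot']).as_matrix(); print(o['clock'],o['eef_pos'],np.arctan2(r[1,0],r[0,0]),o['joint_pos'],o['ft_force'])
for t,z in dict(mat=0,stand_white=0,front_white=.026,shell_white=.026).items():
    for d in bot.place_of('wrist',t)[:2]:
        u=np.array(d['centre'])*[640,400];print(t,round(d['score'],2),u.round(1),back(K,E,u,z).round(4)[:2])
E
```

```text
clock: 2.33
eef_pos: [0.4065, -0.1092, 0.3203]
tool_rot: [0.693, 0.721, 0.0, 0.0]
ft_force: [1.7, -1.5, 0.1]
grip_width: 0.085
grasp_force: 0.0
clock: 2.58
eef_pos: [0.4265, -0.1104, 0.3193]
tool_rot: [0.694, 0.72, -0.0, -0.0]
ft_force: [-0.6, 0.0, 0.3]
grip_width: 0.0853
grasp_force: 0.0
2.6333 [ 0.42573268 -0.1109986   0.31921248] 1.6053342888053939 [-2.54863074e-01  9.95949258e-02  6.01440401e-02  1.53256817e+00
 -2.64901365e-04  1.28139539e+00] [-0.28775377 -0.83470555  0.16397311]
stand_white 0.83 [397.8 165.9] [ 0.5339 -0.1166]
front_white 0.6 [362.9 165.1] [ 0.4837 -0.1127]Traceback (most recent call last):
  File "<stdin>", line 5, in <module>
ValueError: it knows: boxcar, brush_mug, front_red, front_white, glue, mat, paint_jar, rack, screwdriver, stand_red, stand_white, wall_red, wall_white
```

View pics/w1.png

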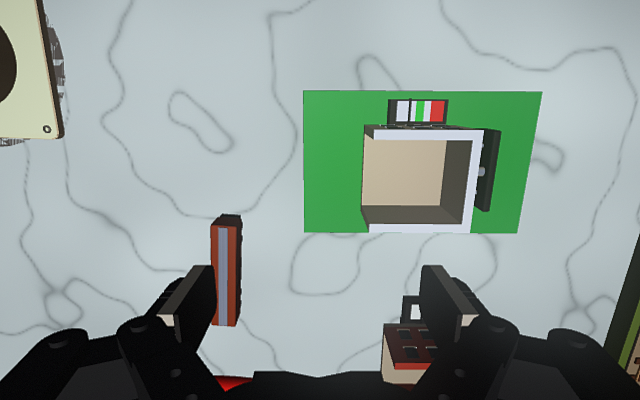

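The wrist picture shows the mat's corners at about (303,91), (543,92), (519,234) and (304,232), and the white shell open to the left (-x). Its top front corners are near (366,128) and (370,232), and the pointer is in the white at about (410,112).

```bash
python3 - <<'E'
from h import *
K,E,p=shot('wrist')
g=p.astype(int); m=((g[...,1]>g[...,0]+50)&(g[...,1]>g[...,2]+50)).astype(np.uint8)
c=max(cv2.findContours(m,0,1)[0],key=cv2.contourArea); h=cv2.convexHull(c)
q=cv2.approxPolyDP(h,6,True)[:,0]; print(q)
w=np.array([back(K,E,u,.003)[:2] for u in q]); print(w.round(4))
# lab fit: project model, optimise x,y,yaw over hull points distance
W=np.array([back(K,E,u,.003)[:2] for u in c[:,0]])
r=cv2.minAreaRect((cv2.convexHull(W.astype(np.float32)))); print(r)
a=cv2.resize(p[80:245,295:555],None,fx=3,fy=3,interpolation=cv2.INTER_CUBIC);cv2.imwrite('pics/w1c.png',a[:,:,::-1])
E
```

```text
[[542  90]
 [518 230]
 [306 230]
 [304  90]]
[[ 0.702  -0.017 ]
 [ 0.7087 -0.2029]
 [ 0.4123 -0.2123]
 [ 0.4056 -0.0264]]
((0.5570353865623474, -0.11468179523944855), (0.29790088534355164, 0.1860053390264511), 1.8148802518844604)
```

View pics/w1c.png

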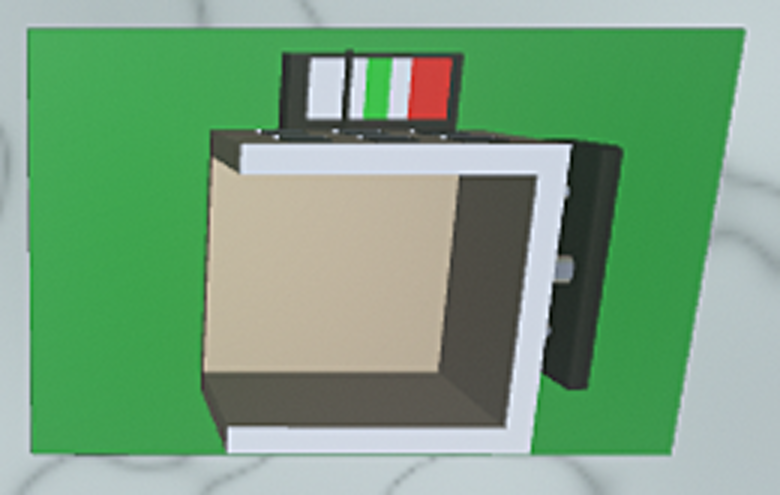

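The crop (3x) shows the top rim's outer corners at (241,144), (228,453), (573,143) and (530,454). The pointer rests between white and green, just left of the green.

```bash
python3 - <<'E'
from h import *
K,E,p=shot('wrist')
q=[(241,144),(228,453),(530,454),(573,143)]
w=np.array([back(K,E,(295+u/3,80+v/3),.106)[:2] for u,v in q]);print(w.round(4))
from scipy.optimize import least_squares
M=np.array([[-.055,.055],[-.055,-.055],[.055,-.055],[.055,.055]])
def f(s):
    c,t=np.cos(s[2]),np.sin(s[2]); return (M@np.array([[c,t],[-t,c]])+s[:2]-w).ravel()
s=least_squares(f,[.53,-.115,.03]);print(s.x,(s.fun*1e3).round(1))
K,E,p=shot('top')
for t in('front_white','stand_white'):
    d=bot.place_of('top',t)[0];u=np.array(d['centre'])*[640,400];print(t,d['score'],back(K,E,u,.026 if t[0]=='f' else 0).round(4)[:2])
E
```

```text
[[ 0.4813 -0.0632]
 [ 0.4853 -0.1725]
 [ 0.5946 -0.1695]
 [ 0.5914 -0.0594]]
[ 0.53815344 -0.11612466  0.03180756] [ 0.1  0.3 -0.4 -0.3  0.3  0.1 -0.  -0. ]
front_white 0.84 [ 0.4801 -0.1175]
stand_white 0.92 [ 0.5476 -0.1172]
```

```bash
python3 -m creep '[-0.02,0.2,0.03,0.1,0.085, -0.02,0.25,0.03,0.24,0.085, -0.02,0.3,0.03,0.24,0.085, -0.02,0.33,0.03,0.24,0.085, -0.02,0.33,0.03,0.24,0.085, -0.02,0.33,0.03,0.24,0.085, -0.02,0.33,0.03,0.24,0.085, -0.02,0.33,0.03,0.24,0.085, -0.02,0.33,0.03,0.24,0.085, -0.02,0.33,0.03,0.24,0.085]'
python3 - <<'E'
from h import *
from scipy.spatial.transform import Rotation as R
K,E,p=shot('wrist','w2.png'); o=bot.get_obs(); r=R.from_quat(o['tool_rot']).as_matrix(); print(o['clock'],o['eef_pos'],np.arctan2(r[1,0],r[0,0]),o['joint_pos'])
for t,z in dict(rack=0,wall_white=.01,wall_red=.01).items():
    for d in bot.place_of('wrist',t)[:2]:
        u=np.array(d['centre'])*[640,400];print(t,round(d['score'],2),u.round(1),back(K,E,u,z).round(4)[:2])
E
```

```text
clock: 3.87
eef_pos: [0.4056, 0.2205, 0.3492]
tool_rot: [0.602, 0.798, -0.0, 0.0]
ft_force: [0.1, -0.8, -0.4]
grip_width: 0.085
grasp_force: 0.0
3.9167 [0.40568858 0.21914709 0.34931504] 1.8466617581337248 [ 4.95599476e-01  1.43953800e-01  1.88232805e-01  1.61590151e+00
 -4.90102214e-04  1.79053080e+00]
rack 0.68 [376.9 106.6] [0.4648 0.3055]
wall_white 0.74 [412.9 105.7] [0.5087 0.3194]
wall_red 0.56 [345.5 107.4] [0.4234 0.2928]
```

View pics/w2.png

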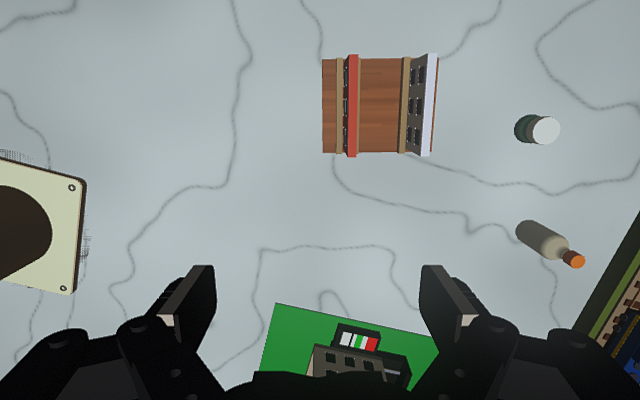

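The wrist picture shows the rack with the white wall on the right (far slot). Its windows face left, towards the robot, so no half turn is needed. Its top strip runs from about (433,54) to (427,155).

```bash
python3 - <<'E'
from h import *
K,E,p=shot('wrist')
g=p.astype(int); m=((g.min(2)>165)&(g.max(2)-g.min(2)<40)).astype(np.uint8); m[:, :415]=0;m[:,445:]=0;m[:45]=0;m[165:]=0
print([tuple(g[y,x]) for y,x in ((100,430),(100,425),(100,450),(100,436))])
cs=sorted(cv2.findContours(m,0,1)[0],key=cv2.contourArea)[-2:]
for c in cs: print(cv2.contourArea(c),cv2.minAreaRect(c))
a=cv2.resize(p[40:170,310:450],None,fx=4,fy=4,interpolation=cv2.INTER_CUBIC);cv2.imwrite('pics/w2c.png',a[:,:,::-1])
E
```

```text
[(np.int64(191), np.int64(198), np.int64(212)), (np.int64(202), np.int64(210), np.int64(224)), (np.int64(172), np.int64(183), np.int64(185)), (np.int64(175), np.int64(190), np.int64(195))]
728.5 ((440.95037841796875, 104.61669921875), (12.557122230529785, 95.41578674316406), 4.600095748901367)
961.0 ((429.5, 99.0), (108.0, 29.0), 90.0)
```

View pics/w2c.png

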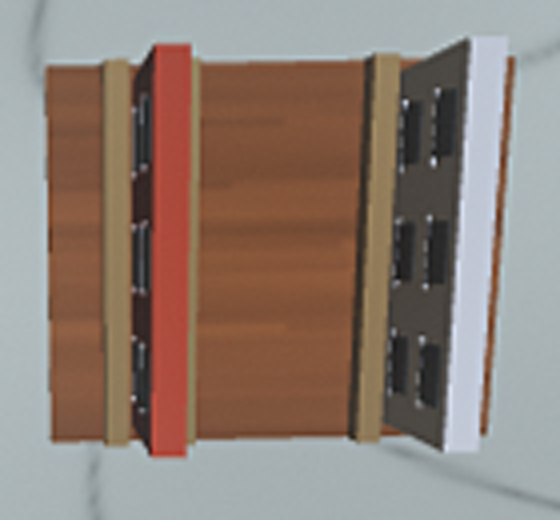

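The crop (4x) shows the white wall's top corners at (471,37), (509,37), (480,451) and (443,452), and the red wall's at (154,44), (191,44), (187,456) and (151,456).

```bash
python3 - <<'E'
from h import *
from scipy.optimize import least_squares
K,E,p=shot('wrist'); o=bot.get_obs()
M=np.array([[-.005,.055],[.005,.055],[.005,-.055],[-.005,-.055]])
for n,q in (('white',[(471,37),(509,37),(480,451),(443,452)]),('red',[(154,44),(191,44),(187,456),(151,456)])):
    w=np.array([back(K,E,(310+u/4,40+v/4),.09)[:2] for u,v in q])
    def f(s):
        c,t=np.cos(s[2]),np.sin(s[2]); return (M@np.array([[c,t],[-t,c]])+s[:2]-w).ravel()
    s=least_squares(f,[.5,.3,.27]);print(n,s.x,(s.fun*1e3).round(1))
print(o['eef_pos'],o['clock'])
E
```

```text
white [0.50570779 0.31808273 0.29089484] [-0.   0.2 -0.1  0.3 -0.2 -0.4  0.3 -0.1]
red [0.42524453 0.29418303 0.29096256] [-0.2  0.3 -0.1  0.6 -0.1 -0.4  0.3 -0.5]
[0.40624934 0.2174004  0.34972895] 4.1667
```

```bash
python3 -m creep '[0.04,0.04,-0.05,0.014,0.085, 0.08,0.08,-0.08,0.014,0.085, 0.1,0.1,-0.1,0.014,0.085, 0.1,0.1,-0.14,0.014,0.085, 0.1,0.1,-0.18,0.014,0.085, 0.1,0.1,-0.19,0.014,0.085, 0.1,0.1,-0.19,0.014,0.085, 0.1,0.1,-0.19,0.014,0.085, 0.1,0.1,-0.19,0.014,0.085]'
cat > st.py <<'E'
from h import *
from scipy.spatial.transform import Rotation as R
P=[]
for i in range(4): 
    o=bot.get_obs(); P.append(o['eef_pos']); 
    if i<3: bot.camera('top')
r=R.from_quat(o['tool_rot']).as_matrix(); print(o['clock'],np.mean(P,0).round(4),np.std(P,0).round(4),'psi',np.arctan2(r[1,0],r[0,0]).round(4),'j6',o['joint_pos'][5].round(2),o['ft_force'].round(1))
E
python3 st.py
```

```text
clock: 4.92
eef_pos: [0.5069, 0.3183, 0.1617]
tool_rot: [0.599, 0.801, 0.001, 0.0]
ft_force: [0.5, 0.5, 1.8]
grip_width: 0.0848
grasp_force: 0.0
5.0667 [0.5075 0.3189 0.1629] [0.0003 0.0004 0.0007] psi 1.858 j6 1.85 [-0.2  0.4  0.2]
```

```bash
python3 -m creep '[-0.001,-0.001,-0.02,0,0.085, -0.001,-0.001,-0.04,0,0.085, -0.001,-0.001,-0.06,0,0.085, -0.001,-0.001,-0.08,0,0.085, -0.001,-0.001,-0.1,0,0.085, -0.001,-0.001,-0.113,0,0.085, -0.001,-0.001,-0.113,0,0.085, -0.001,-0.001,-0.113,0,0.085]'
python3 st.py
```

```text
clock: 5.73
eef_pos: [0.5056, 0.3181, 0.0481]
tool_rot: [0.598, 0.801, 0.001, 0.0]
ft_force: [-0.3, -0.3, 0.4]
grip_width: 0.085
grasp_force: 0.0
5.8833 [0.5062 0.3185 0.0488] [0.0004 0.0003 0.0004] psi 1.8587 j6 1.84 [-0.   0.4  0.4]
```

```bash
python3 -m creep '[0,0,0,0,0.06, 0,0,0,0,0.04, 0,0,0,0,0.02, 0,0,0,0,0.01, 0,0,0,0,0, 0,0,0,0,0, 0,0,0,0,0, 0,0,0,0,0, 0,0,0,0,0, 0,0,0,0,0]'
python3 st.py
```

```text
clock: 6.72
eef_pos: [0.505, 0.3179, 0.0466]
tool_rot: [0.598, 0.801, 0.0, -0.0]
ft_force: [0.1, -0.6, 0.6]
grip_width: 0.0089
grasp_force: 58.8
6.8667 [0.505  0.3179 0.0466] [0. 0. 0.] psi 1.8588 j6 1.84 [-0.4 -0.7  0.7]
```

```bash
python3 -m creep '[0,0,0.01,0,0, 0,0,0.025,0,0, 0,0,0.045,0,0, 0,0,0.07,0,0, 0,0,0.095,0,0, 0,0,0.12,0,0, 0,0,0.14,0,0, 0,0,0.14,0,0, 0,0,0.14,0,0]'
python3 -m creep '[-0.01,-0.02,0,-0.03,0, -0.02,-0.05,0,-0.06,0, -0.03,-0.085,0,-0.1,0, -0.04,-0.12,0,-0.14,0, -0.05,-0.155,0,-0.18,0, -0.06,-0.19,0,-0.22,0, -0.07,-0.225,0,-0.25,0, -0.08,-0.255,0,-0.256,0, -0.085,-0.28,0,-0.256,0, -0.085,-0.3,0,-0.256,0]'
python3 -m creep '[0,-0.02,0,0,0, 0.01,-0.05,0,0,0, 0.015,-0.08,0,0,0, 0.017,-0.11,0,0,0, 0.017,-0.13,0,0,0, 0.017,-0.137,0,0,0, 0.017,-0.137,0,0,0, 0.017,-0.137,0,0,0]'
python3 st.py
```

```text
clock: 7.62
eef_pos: [0.5057, 0.3183, 0.1883]
tool_rot: [0.598, 0.801, 0.002, 0.001]
ft_force: [0.8, -0.6, -1.7]
grip_width: 0.0094
grasp_force: 58.8
clock: 8.45
eef_pos: [0.417, 0.016, 0.185]
tool_rot: [0.696, 0.718, -0.002, -0.001]
ft_force: [-0.1, 0.9, -1.7]
grip_width: 0.0093
grasp_force: 58.7
clock: 9.12
eef_pos: [0.436, -0.1187, 0.1855]
tool_rot: [0.696, 0.718, -0.0, -0.001]
ft_force: [-0.4, 0.4, -1.4]
grip_width: 0.0092
grasp_force: 58.8
9.2667 [ 0.4364 -0.1182  0.1859] [0.0002 0.0003 0.0003] psi 1.6045 j6 1.27 [ 0.3 -0.  -0.5]
```

```bash
python3 -m creep '[0,0,-0.02,0,0, 0,0,-0.045,0,0, 0,0,-0.07,0,0, 0,0,-0.095,0,0, 0,0,-0.115,0,0, 0,0,-0.124,0,0, 0,0,-0.124,0,0, 0,0,-0.124,0,0]'
python3 st.py
python3 - <<'E'
from h import *
K,E,p=shot('wrist','w3.png')
for t,z in dict(stand_white=0,front_white=.026,wall_white=.026).items():
    for d in bot.place_of('wrist',t)[:1]:
        u=np.array(d['centre'])*[640,400];print(t,round(d['score'],2),u.round(1),back(K,E,u,z).round(4)[:2])
for x,y,z in ((-.055,.055,.106),(-.055,-.055,.106),(.055,.055,.106)):
    c,s=np.cos(.032),np.sin(.032); print('shell corner px',proj(K,E,(.538+c*x-s*y,-.116+s*x+c*y,z)).round(1))
E
```

```text
clock: 9.93
eef_pos: [0.4372, -0.1186, 0.0629]
tool_rot: [0.695, 0.719, -0.0, -0.0]
ft_force: [-0.7, 0.8, -0.7]
grip_width: 0.0092
grasp_force: 58.8
10.0833 [ 0.4379 -0.119   0.0636] [0.0005 0.0003 0.0005] psi 1.6032 j6 1.27 [ 0.3 -0.6 -0. ]
stand_white 0.77 [473.  221.5] [ 0.5356 -0.1157]
wall_white 0.91 [318.3 234.9] [ 0.4389 -0.1174]
shell corner px [473.6 164.1]
shell corner px [436.1 453.1]
shell corner px [855.2 163.9]
```

View pics/w3.png

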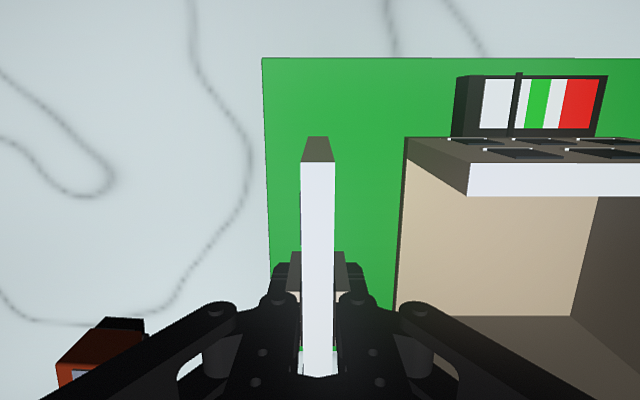

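The wrist picture shows the wall upright, its +y end at row 162 level with the shell's outer edge at row 163. The shell's front corner is at (469,163), with a gap of about 39 mm; the pointer is at (517,100), still at rest.

```bash
python3 - <<'E'
from h import *
K,E,p=shot('wrist')
for v in (175,200): 
    l=p[v].min(1).astype(int); x=np.where(l[280:360]>150)[0]+280; print(v,x.min(),x.max()+1)
    uv=[(x.min(),v),(x.max()+1,v)]
    for z in (.100,.106,.112): print(z,np.linalg.norm(back(K,E,uv[0],z)-back(K,E,uv[1],z)).round(5), back(K,E,(318,162),z).round(4)[:2])
E
python3 -m creep '[0.008,0,0,0,0, 0.016,0,0,0,0, 0.024,0.001,0,0,0, 0.029,0.001,0,0,0, 0.033,0.001,0,0,0, 0.036,0.001,0,0,0, 0.039,0.001,0,0,0, 0.042,0.001,0,0,0, 0.045,0.001,0,0,0, 0.045,0.001,0,0,0]'
python3 st.py
python3 - <<'E'
from h import *
K,E,p=shot('wrist','w4.png')
E
```

```text
175 300 335
0.1 0.01067 [ 0.436  -0.0645]
0.106 0.01006 [ 0.4359 -0.0635]
0.112 0.00945 [ 0.4359 -0.0625]
200 301 335
0.1 0.01059 [ 0.436  -0.0645]
0.106 0.00998 [ 0.4359 -0.0635]
0.112 0.00937 [ 0.4359 -0.0625]
clock: 11.17
eef_pos: [0.4816, -0.118, 0.0623]
tool_rot: [0.696, 0.718, -0.0, -0.001]
ft_force: [-2.3, 1.5, -0.5]
grip_width: 0.0094
grasp_force: 58.9
11.3167 [ 0.4813 -0.118   0.0623] [0.0001 0.     0.    ] psi 1.6027 j6 1.3 [-2.   1.4 -0.9]
```

View pics/w4.png

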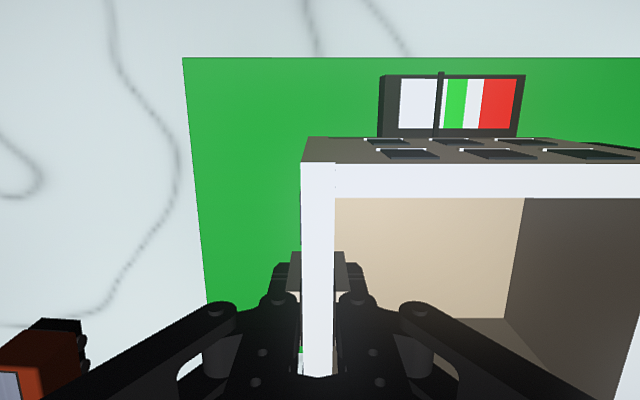

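The wrist picture shows the wall closed on the shell, its end at row 162 flush with the shell's side. The pointer at column 437 is just short of the green (445–466), so about 9 mm more is needed.

```bash
python3 -m creep '[0.002,0,0,0,0, 0.004,0,0,0,0, 0.006,0,0,0,0, 0.008,0,0,0,0, 0.009,0,0,0,0, 0.009,0,0,0,0, 0.009,0,0,0,0, 0.009,0,0,0,0]'
python3 st.py
python3 - <<'E'
from h import *
K,E,p=shot('wrist','w5.png')
cv2.imwrite('pics/w5c.png',cv2.resize(p[50:250,220:520],None,fx=2.5,fy=2.5,interpolation=cv2.INTER_CUBIC)[:,:,::-1])
E
```

```text
clock: 12.03
eef_pos: [0.4892, -0.1178, 0.0623]
tool_rot: [0.696, 0.718, -0.001, -0.002]
ft_force: [-7.7, 2.2, 1.5]
grip_width: 0.0089
grasp_force: 59.3
12.1833 [ 0.4892 -0.1178  0.0623] [0. 0. 0.] psi 1.6028 j6 1.3 [-7.2  1.5  2.2]
```

View pics/w5c.png

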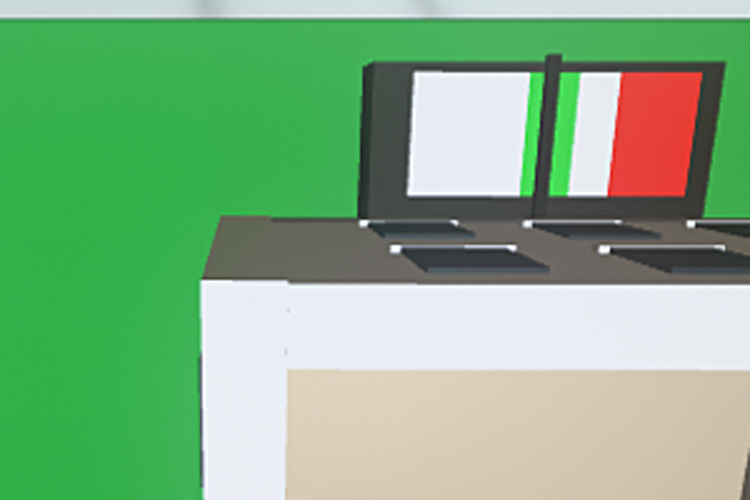

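The crop shows the pointer at (542,150) inside the green (520–575), near its middle, which fits the 7.5 N reading. The wall's end and top are flush. I'll hold here.

```bash
python3 -m creep '[0,0,0,0,0, 0,0,0,0,0, 0,0,0,0,0, 0,0,0,0,0, 0,0,0,0,0, 0,0,0,0,0, 0,0,0,0,0, 0,0,0,0,0, 0,0,0,0,0, 0,0,0,0,0]'
python3 -m creep '[0,0,0,0,0, 0,0,0,0,0, 0,0,0,0,0, 0,0,0,0,0, 0,0,0,0,0, 0,0,0,0,0, 0,0,0,0,0, 0,0,0,0,0, 0,0,0,0,0, 0,0,0,0,0]'
python3 -m creep '[0,0,0,0,0, 0,0,0,0,0, 0,0,0,0,0, 0,0,0,0,0, 0,0,0,0,0, 0,0,0,0,0, 0,0,0,0,0, 0,0,0,0,0, 0,0,0,0,0, 0,0,0,0,0]'
python3 -m creep '[0,0,0,0,0, 0,0,0,0,0, 0,0,0,0,0, 0,0,0,0,0, 0,0,0,0,0, 0,0,0,0,0, 0,0,0,0,0, 0,0,0,0,0, 0,0,0,0,0, 0,0,0,0,0]'
python3 - <<'E'
from h import *
K,E,p=shot('wrist','w6.png')
a=cv2.imread('pics/w5.png').astype(int);b=cv2.imread('pics/w6.png').astype(int)
print('mean diff near pointer',abs(a-b)[60:150,340:520].mean())
E
```

```text
clock: 13.07
eef_pos: [0.4892, -0.1178, 0.0623]
tool_rot: [0.696, 0.718, -0.001, -0.002]
ft_force: [-6.8, 1.3, 2.6]
grip_width: 0.0095
grasp_force: 59.3
clock: 13.9
eef_pos: [0.4892, -0.1178, 0.0623]
tool_rot: [0.696, 0.718, -0.001, -0.002]
ft_force: [-6.8, 0.8, 1.5]
grip_width: 0.0091
grasp_force: 59.3
clock: 14.73
eef_pos: [0.4892, -0.1177, 0.0623]
tool_rot: [0.696, 0.718, -0.001, -0.002]
ft_force: [-7.1, 1.7, 1.8]
grip_width: 0.0094
grasp_force: 59.3
clock: 15.57
eef_pos: [0.4892, -0.1177, 0.0623]
tool_rot: [0.696, 0.718, -0.001, -0.002]
ft_force: [-7.4, 1.9, 2.1]
grip_width: 0.0093
grasp_force: 59.3
mean diff near pointer 0.7685802469135803
```

Steady for over 3 s, so I'm handing in.

```bash
python3 -c "
from workcell import bot
print(bot.job_done())"
```

```text
the job is handed in; nothing more can be done
None
```

The white wall is held flush and square, windows out, on the white building on the mat, pressed at about 7 N with the pointer near the middle of the green; it stayed steady for over 3 s before I handed the job in, and the judge's verdict was not shown.

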